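# Turn the filter selector to green and switch the lamp on

## Task

Set the light source to its green filter: with closed fingertips push the dial's orange tab round until it points straight at the green mark, and only then press the white lamp button right down and let it come up again. Grip and lift nothing, not even the tab, and leave the vials and other loose things round the box where they stand.

Things in the scene. Friction and masses are not known exactly. Their poses are not given: they have to be found in the camera images.
- light_source: the light source: white box 150 (x) x 210 (y) x 60 mm high with an amber pilot lens, vents and a metal light-guide port at its back; fixed to the worktop. Origin: centre of its underside; its x axis points to its back (the port side), z up. It carries the filter dial on its left part and the lamp button at its front right
- dial_axis (a point): point on the dial's vertical turning axis, at the height of the dial's flat top face (68.5 mm above the worktop). The black dial has a radius of 46 mm and lies 8 mm proud of the box
- tab_centre (a point): centre of the orange tab that stands up on the dial: 12 mm radially, 10 mm tangentially, 22 mm high, rising from the dial's flat top (its top is 11 mm above this point), 38 mm from the dial axis. Pushed sideways along its circle it turns the dial (about 2.5 N); the dial has no clicks, is held by friction and stays where it is left
- pointer_tip (a point): imaginary point fixed to the dial, straight outward of the tab, 58 mm from the dial axis, i.e. on the circle of the marks, at mark height: the place the tab and its white pointer nib point at
- filter_dial (a joint): turn of the dial (rad): 0 = tab toward the front of the box (-x side of the box) at the black shutter mark, positive = anticlockwise seen from above; end stops at -1.9 and +1.9. It starts within 0.3 of 0
- lamp_button_top (a point): centre of the top of the white round lamp button (24 mm wide), which is pressed straight down; spring button, 6 mm travel, 4 N when fully down, rises again by itself when released
- lamp_button (a joint): how far the lamp button is pressed (m): 0 = up, 0.006 = fully down
- vial_blue: loose glass vial with blue cap, 22 x 52 mm, stands right of the box; origin under its centre
- vial_black: loose glass vial with black cap, 22 x 52 mm, stands right of the box; origin under its centre
- objective: loose white microscope objective with a yellow ring, 24 x 36 mm, stands left of the box; origin under its centre
- lens_can: loose black can with grey-blue cap, 40 x 51 mm, stands left of the box; origin under its centre
- dish: loose clear petri dish, 60 x 13 mm, origin under its centre
- dust_blower: loose black rubber blower bulb, 92 x 47 x 47 mm, behind the box; origin under its centre
- marker_pen: loose red and white pen, 135 mm long, origin under its centre
- mark_red: red filter mark: flat red disc, 16 mm wide, 3 mm high, fixed on the box 58 mm from the dial axis; origin: centre of its underside, 60 mm above the worktop. The four marks sit at dial angles -1.5, -0.75, 0.75 and 1.5 rad, in an order that changes
- mark_yellow: yellow filter mark: flat yellow disc, 16 mm wide, 3 mm high, fixed on the box 58 mm from the dial axis; origin: centre of its underside, 60 mm above the worktop. The four marks sit at dial angles -1.5, -0.75, 0.75 and 1.5 rad, in an order that changes
- mark_green: green filter mark: flat green disc, 16 mm wide, 3 mm high, fixed on the box 58 mm from the dial axis; origin: centre of its underside, 60 mm above the worktop. The four marks sit at dial angles -1.5, -0.75, 0.75 and 1.5 rad, in an order that changes
- mark_blue: blue filter mark: flat blue disc, 16 mm wide, 3 mm high, fixed on the box 58 mm from the dial axis; origin: centre of its underside, 60 mm above the worktop. The four marks sit at dial angles -1.5, -0.75, 0.75 and 1.5 rad, in an order that changes

How it is judged:
By the outcome, as a careful person would: the job done as asked, in the order asked, and still so for the second after the job is handed in, with the robot touching nothing.
It also fails if it takes over 51 s, if anything falls off the work surface, if the arm or the gripper's body presses on something with over 40 N, if the wrist force passes 120 N, or if a joint passes its speed limit or range.

## Robot

A 6-joint arm with a two-finger parallel gripper is mounted at the origin on a cart in front of the work surface, level with it; the furniture and walls round the work are solid. World frame = base frame: x ahead of the robot, y to its left, z up, the work surface at z = 0. Lengths are in m, angles in rad, forces in N, time in s.
With the tool pointing down it reaches from about 0.25 to 0.775 m from the base axis. Payload 8.9 kg.
Tool frame: the origin (TCP) lies midway between the tips of the shut fingers; the grasp point (between the pads) lies 19 mm behind it; z points along the fingers, y is the direction in which the jaws open and shut (so a half turn about z gives the same grasp; the last joint's range is limited). The gripper opens to 85 mm and grips with 20 to 120 N. Pads are 22 mm wide; open, the fingers measure 114 mm over their backs; the gripper's body (76 mm by 85 mm) begins 54 mm behind the grasp point. The pads swing forward as they close: fully open they stand 13 mm farther back than shut.
Start: joints at [1.209, 0.291, -0.153, 1.127, 0, 1.431], TCP at [0.116, 0.512, 0.231] pointing down, gripper open.
Joint ranges: [-2.52, 2.52], [-0.91, 1.74], [-1.3, 1.37], [-1.96, 2.02], [-1.52, 1.47], [-3.14, 3.14]. Speed limits (rad/s): [2.22, 2.22, 2.79, 3.14, 3.14, 3.14].

## Interface

Orientations are given as a rotation vector (axis times angle).
In Python, from station import manip gives the robot as it stands. The module is installed in compiled form; this text tells all that it offers.
- The arm moves only by the shell command python3 -m pendant 'ROWS' [FORCE]. ROWS is JSON, one flat list of numbers, 5 for each row, row after row: the shift along the tool's x, y, z in mm, then the turn about the tool's z in rad, then the finger opening in mm, from 0 to 85.4. In form: [dx, dy, dz, spin, jaw, dx, dy, dz, spin, jaw, ...]. A call has 1 to 12 rows; each row is the pose to reach, as a shift and turn from the pose commanded when the call began, along the tool's axes at that moment; what a row does not reach only later rows make up. A row lasts 1/12 s, in which the tool goes at most 41.7 mm and 7.16 degrees, less where a joint would pass 70% of its speed; a pose out of reach is approached as far as the arm can. A call with a gripper value outside its range is refused whole. The fingers move at their own pace and stop on an object; FORCE is the grip in N (left out, the last holds). Time passes only in rows, so rows that repeat a pose let the fingers close. It gives the time, the measured TCP pose, the force and the opening at its end, in the units of the state.
- manip.observe(): the state, without advancing time (a new reading comes with each control period).
- manip.get_image(name): name is "scene" or "top" or "wrist"; returns the picture (420x560x3 uint8, red, green, blue); there is no depth.
- manip.calibration(name): a dict with "fx", "fy", "cx", "cy" (pixels), "rvec" (rotation vector, rad) and "tvec" (3), from world to camera coordinates, as OpenCV has them; the wrist camera has in their place "mount" (4x4, takes a point from camera to tool coordinates, whose origin is the TCP and whose axes are the flange's). Camera axes: x right, y down, z forward; pixel columns grow to the right and rows downward; lengths in m; the calibration is good to about 2 mm. The wrist camera is an equidistant fisheye: a pixel r from the principal point sees the ray r / f radians off the axis. A picture is of the moment at which its call begins: read the wrist's pose just before it. calibration takes no time and is no camera call.
- manip.sign_off(): hands the job in, once; it reports no verdict.
Trained networks look in the newest picture that a camera, given by its name, has taken for a name from the list of things; names that differ only in an ending like _2 or _b are one class to them, and where a whole thing is asked for, a point or a joint stands for the part that bears it (a point fixed in the world has none). Each returns a list of dicts, best first, with "score" (0 to 1); they miss things now and then, are a little off and sometimes report something else, mostly with a low value. They report only what shows in the picture. A call takes as long as a camera call.
- manip.search_frame(camera, thing): "box" ([left, top, right, bottom] as shares, 0 to 1, of the picture: columns of its width, rows of its height, round what is visible of it).
- manip.cut_out(camera, thing): "mask" (420x560 bool, what is visible of it) and "box" ([left, top, right, bottom] as shares, 0 to 1, of the picture: columns of its width, rows of its height, round what is visible of it).
- manip.place_of(camera, thing): "location" ([row, column] as shares, 0 to 1, of the picture: columns of its width, rows of its height: a listed point, or the origin of a listed thing).
The state is a dict: "t": time; "q": joint angles; "joint_vel": joint speeds; "joint_efforts": joint torques, N m; "position": TCP position; "orientation": TCP orientation; "contact_force": force on the tool from outside, world axes, zero at the start; "torque": the same for the moment, N m; "grip_width": finger opening in m.
Only numpy, scipy, OpenCV 4.12 (cv2) and the standard library are available. Lean on these libraries where they do the work, as an engineer would, in place of code of your own. Each camera call takes 0.05 s, during which the arm holds its last target.

## Working session

There is one attempt and no reset: what is moved stays moved. The work goes in short steps, Python scripts to look and compute and a shell command to move; the robot and the scene stay as the last step left them, time stands still between calls to the robot, and variables do not carry over. Pictures are saved under pics/ and viewed, and the job is handed in when it is done.

```bash
mkdir -p pics; cat > h.py <<'E'
import numpy as np, cv2
from station import manip
from scipy.spatial.transform import Rotation as R
def ray(cam,u,v):
    c=manip.calibration(cam); Rm=R.from_rotvec(np.ravel(c["rvec"])).as_matrix(); t=np.ravel(c["tvec"])
    d=Rm.T@np.array([(u-c["cx"])/c["fx"],(v-c["cy"])/c["fy"],1]); return -Rm.T@t,d
def at(cam,u,v,z):
    o,d=ray(cam,u,v); return o+d*(z-o[2])/d[2]
def proj(cam,p):
    c=manip.calibration(cam); q=R.from_rotvec(np.ravel(c["rvec"])).apply(p)+np.ravel(c["tvec"])
    return c["fx"]*q[0]/q[2]+c["cx"],c["fy"]*q[1]/q[2]+c["cy"]
E
python3 - <<'E'
from h import *
np.set_printoptions(precision=4,suppress=True)
for c in("scene","top"):
    im=manip.get_image(c); cv2.imwrite(f"pics/{c}0.png",im[:,:,::-1])
    print(c,ray(c,280,210))
zs=dict(dial_axis=.0685,tab_centre=.0795,pointer_tip=.06,lamp_button_top=.068,mark_green=.06,mark_red=.06,mark_blue=.06,mark_yellow=.06,light_source=0)
for k,z in zs.items():
    r=manip.place_of("top",k)[:2]
    for a in r:
        v,u=a["location"][0]*420,a["location"][1]*560
        print(k,round(a["score"],2),round(u,1),round(v,1),at("top",u,v,z))
s=manip.observe();print(s)
E
```

```text
scene (array([0.1515, 0.7429, 1.0771]), array([ 0.3231, -0.5993, -0.7325]))
top (array([ 0.5267, -0.0833,  1.2746]), array([ 0.0792,  0.0052, -0.997 ]))
dial_axis 0.69 204.9 226.8 [0.5751 0.1188 0.0685]
dial_axis 0.55 172.5 202.6 [0.6372 0.2056 0.0685]
tab_centre 0.66 197.8 235.9 [0.5507 0.1347 0.0795]
tab_centre 0.42 340.0 286.4 [ 0.4273 -0.2346  0.0795]
pointer_tip 0.89 197.9 247.3 [0.5212 0.1371 0.06  ]
lamp_button_top 0.61 237.8 255.6 [0.5014 0.031  0.068 ]
lamp_button_top 0.22 217.1 231.0 [0.5647 0.0866 0.068 ]
mark_green 0.15 271.3 247.6 [ 0.5238 -0.0558  0.06  ]
mark_red 0.62 186.7 218.9 [0.5955 0.1688 0.06  ]
mark_blue 0.6 211.6 247.7 [0.5208 0.101  0.06  ]
mark_yellow 0.53 223.6 236.5 [0.5507 0.0702 0.06  ]
light_source 0.55 216.6 228.7 [0.5732 0.0977 0.    ]
light_source 0.29 195.7 246.7 [0.5225 0.154  0.    ]
{'t': 0.55, 'q': array([ 1.2087,  0.2908, -0.1534,  1.1267, -0.    ,  1.4315]), 'joint_vel': array([ 0.0001, -0.0018,  0.0007, -0.0008, -0.0005,  0.0001]), 'joint_efforts': array([  0.001 , -53.6727,  33.1497,   0.0025,  -0.0001,   0.    ]), 'position': array([0.116 , 0.512 , 0.2313]), 'orientation': array([-0.3493, -3.1221,  0.0001]), 'contact_force': array([-0.1065,  0.0588, -0.4089]), 'torque': array([-0.0042,  0.0247, -0.0286]), 'grip_width': 0.08557669838020819}
```

```bash
python3 - <<'E'
import cv2
a=cv2.imread("pics/top0.png")[170:300,130:300]; cv2.imwrite("pics/topc.png",cv2.resize(a,None,fx=4.4,fy=4.4,interpolation=cv2.INTER_CUBIC))
E
```

```text
(no output)
```

View pics/scene0.png

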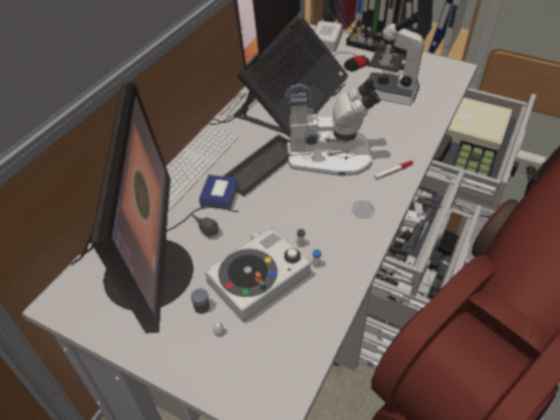

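View pics/topc.png

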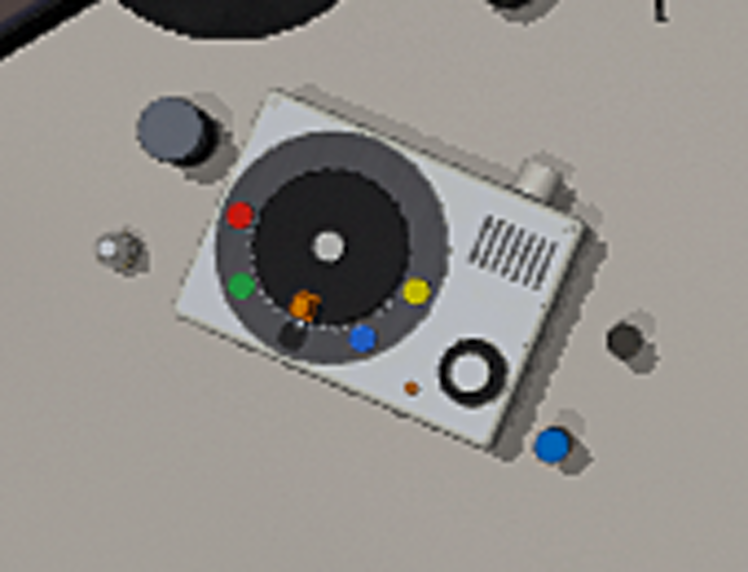

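The top view's centres in full-picture pixels are dial (205,226), green (185,235), red (185,219), blue (212,247), yellow (225,236), tab (200,239) and button (237,255). So green is at dial angle −0.75, which means a clockwise push from the tab's present place. The detector's mark_green point at (271,248) is wrong. I'll fit the dial geometry from the marks next.

```bash
cat >> h.py <<'E'
from scipy.optimize import least_squares
def blobs(im,roi):
    x0,y0,x1,y1=roi; h=cv2.cvtColor(im,cv2.COLOR_RGB2HSV).astype(int); H,S,V=h[...,0],h[...,1],h[...,2]
    rng=dict(red=((H<5)|(H>174)),orange=(H>=6)&(H<=19),yellow=(H>=21)&(H<=33),green=(H>=45)&(H<=80),blue=(H>=100)&(H<=125))
    out={}
    for k,m in rng.items():
        m=(m&(S>120)&(V>60)).astype(np.uint8); z=np.zeros_like(m); z[y0:y1,x0:x1]=m[y0:y1,x0:x1]
        n,l,st,ce=cv2.connectedComponentsWithStats(z)
        out[k]=[(int(st[i,4]),ce[i].round(2).tolist()) for i in np.argsort(-st[1:,4])+1 if st[i,4]>3] if n>1 else []
    return out
E
python3 - <<'E'
from h import *
np.set_printoptions(precision=4,suppress=True)
im={c:cv2.imread(f"pics/{c}0.png")[:,:,::-1].copy() for c in("top","scene")}
roi=dict(top=(180,195,245,262),scene=(200,225,305,310))
ang=dict(red=-1.5,green=-.75,blue=.75,yellow=1.5)
for c in im:
    b=blobs(im[c],roi[c]); print(c,b)
    P={k:at(c,*b[k][0][1],.063)[:2] for k in ang if b[k]}
    def f(p): return np.concatenate([np.array(p[:2])+.058*np.array([np.cos(p[2]+np.pi+ang[k]),np.sin(p[2]+np.pi+ang[k])])-P[k] for k in P])
    s=least_squares(f,[.575,.119,-.3]); print(c,s.x,"res",(s.fun*1000).round(1))
    for bl in b["orange"][:3]: 
        q=at(c,*bl[1],.0795)[:2]-s.x[:2]; print("or",bl,"r",np.hypot(*q),"dial ang",(np.arctan2(q[1],q[0])-np.pi-s.x[2]+np.pi)%(2*np.pi)-np.pi)
print(at("top",237.3,254.6,.068),manip.calibration("wrist"))
for k in("lamp_button_top",):
    for r in manip.place_of("scene",k)[:2]: print(r["score"],at("scene",r["location"][1]*560,r["location"][0]*420,.068))
E
```

```text
top {'red': [(32, [184.0, 218.34])], 'orange': [(33, [198.73, 238.88]), (7, [223.0, 257.71])], 'yellow': [(32, [224.19, 235.72])], 'green': [(30, [184.37, 234.47])], 'blue': [(29, [211.9, 246.48])]}
top [ 0.5784  0.1203 -0.3902] res [ 0.   0.1 -0.  -0.   0.1 -0.  -0.1 -0. ]
or (33, [198.73, 238.88]) r 0.03723146343912252 dial ang 0.0700619665988853
or (7, [223.0, 257.71]) r 0.09796407149992412 dial ang 0.9537688009497352
scene {'red': [(32, [228.5, 285.5])], 'orange': [(56, [257.64, 276.5])], 'yellow': [(28, [267.36, 259.64])], 'green': [(13, [245.0, 291.85])], 'blue': [(24, [271.88, 273.21])]}
scene [ 0.5764  0.1221 -0.3875] res [-0.1  0.2  0.  -0.1  0.   0.6  0.1 -0.6]
or (56, [257.64, 276.5]) r 0.037665070467185396 dial ang 0.0529279597040615
[0.504  0.0323 0.068 ] {'fx': 325.19226210127806, 'fy': 325.19226210127806, 'cx': 276.7247023233999, 'cy': 208.90229388588887, 'mount': array([[-0.    , -0.9526, -0.3042,  0.079 ],
       [ 1.    , -0.0001,  0.0004,  0.0006],
       [-0.0004, -0.3042,  0.9526, -0.143 ],
       [ 0.    ,  0.    ,  0.    ,  1.    ]])}
0.39 [0.5065 0.022  0.068 ]
```

```bash
cat >> h.py <<'E'
C=np.array([.5774,.1212]); YAW=-.389
def need(pos,phi=None,s=None):
    s=s or manip.observe(); Rm=R.from_rotvec(s["orientation"]).as_matrix()
    d=Rm.T@(np.array(pos)-s["position"])*1000
    cur=np.arctan2(Rm[1,0],Rm[0,0]); sp=None if phi is None else -((phi-cur+np.pi)%(2*np.pi)-np.pi)
    return d.round(1),cur.round(3),sp
def pushpose(theta,off,r=.038):
    a=YAW+np.pi+theta; return C+r*np.array([np.cos(a),np.sin(a)])-off*np.array([np.sin(a),-np.cos(a)]),a
E
python3 - <<'E'
from h import *
print("monitor base",at("scene",150,275,0),at("scene",155,320,.03))
p,a=pushpose(.06,.038); print(p,a,need([*p,.15],a))
E
```

```text
monitor base [0.81266986 0.20405416 0.        ] [0.70792308 0.3147924  0.03      ]
[0.52916042 0.09751577] 2.812592653589793 (array([-494.5, -312.9,   81.3]), np.float64(2.919), np.float64(0.1061523047762507))
```

```bash
python3 -m pendant '[-150,-95,0,0.1,0,-300,-190,20,0.1,0,-494,-313,20,0.106,0,-494,-313,20,0.106,0,-494,-313,20,0.106,0,-494,-313,20,0.106,0,-494,-313,20,0.106,0,-494,-313,20,0.106,0,-494,-313,20,0.106,0,-494,-313,20,0.106,0,-494,-313,20,0.106,0,-494,-313,20,0.106,0]'
```

```text
t: 1.6
position: [0.4698, 0.1561, 0.2144]
orientation: [0.514, 3.099, 0.0]
contact_force: [0.7, 0.7, -0.5]
grip_width: -0.0002
```

```bash
python3 - <<'E'
from h import *
p,a=pushpose(.06,.038); print(manip.observe()["position"],need([*p,.13],a))
E
```

```text
[0.46978036 0.15609475 0.21440196] (array([-75.1, -36.3,  84.4]), np.float64(2.813), np.float64(2.0629652341508375e-05))
```

```bash
python3 -m pendant '[-37,-18,0,0,0,-75,-36,30,0,0,-75,-36,60,0,0,-75,-36,60,0,0,-75,-36,60,0,0,-75,-36,60,0,0]'; python3 - <<'E'
from h import *
p,a=pushpose(.06,.038); s=manip.observe(); im=manip.get_image("wrist"); cv2.imwrite("pics/w1.png",im[:,:,::-1])
im=manip.get_image("scene"); cv2.imwrite("pics/s1.png",cv2.resize(im[190:340,160:360,::-1],None,fx=4,fy=4))
print(s["position"],need([*p,.075],a,s))
E
```

```text
t: 2.1
position: [0.5277, 0.1002, 0.1552]
orientation: [0.514, 3.099, 0.0]
contact_force: [0.1, 0.3, 0.3]
grip_width: 0.0
[0.52773646 0.10016742 0.15521288] (array([-2.2, -2.1, 80.2]), np.float64(2.813), np.float64(0.0006090690828339795))
```

View pics/w1.png

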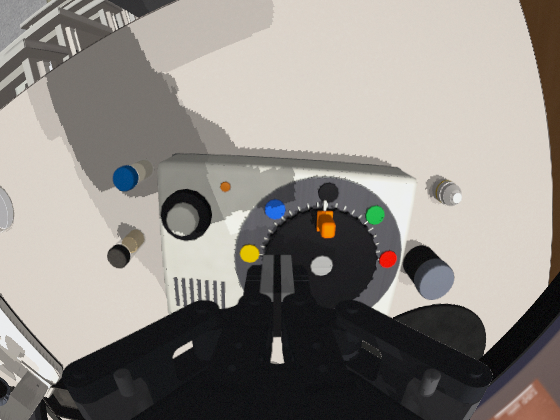

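View pics/s1.png

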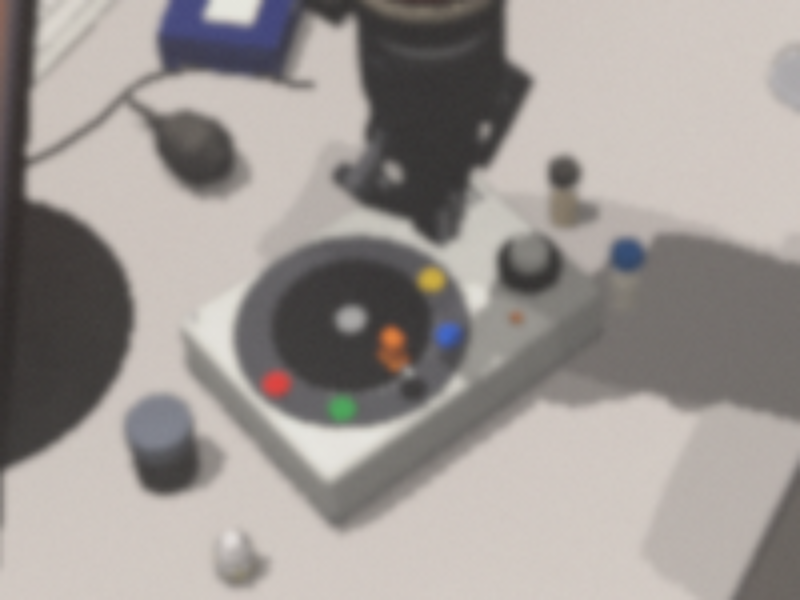

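The wrist view shows the shut fingertips at (277,257) to the left of the tab at (326,222). Green is at (375,215), the shutter mark at (328,192) and the button at (183,219). I'll run the same fit from the wrist camera as a cross-check.

```bash
cat >> h.py <<'E'
def wray(u,v,s):
    c=manip.calibration("wrist"); x,y=(u-c["cx"])/c["fx"],(v-c["cy"])/c["fy"]; th=np.hypot(x,y)
    d=np.array([x/th*np.sin(th),y/th*np.sin(th),np.cos(th)]); M=np.array(c["mount"]); Rm=R.from_rotvec(s["orientation"]).as_matrix()
    return Rm@M[:3,3]+s["position"],Rm@M[:3,:3]@d
def wat(u,v,z,s):
    o,d=wray(u,v,s); return o+d*(z-o[2])/d[2]
ANG=dict(red=-1.5,green=-.75,blue=.75,yellow=1.5)
def fitP(P):
    f=lambda p: np.concatenate([p[:2]+.058*np.array([np.cos(p[2]+np.pi+ANG[k]),np.sin(p[2]+np.pi+ANG[k])])-P[k] for k in P])
    return least_squares(f,[C[0],C[1],YAW])
def wfit(im,s):
    b=blobs(im,(150,130,440,330)); P={k:wat(*b[k][0][1],.063,s)[:2] for k in ANG if b[k] and b[k][0][0]>60}
    r=fitP(P); print("wrist fit",list(P),r.x.round(4),(r.fun*1e3).round(1))
    for bl in b["orange"][:2]:
        q=wat(*bl[1],.0795,s)[:2]-r.x[:2]; print(" orange",bl,"r",np.hypot(*q).round(4),"ang",((np.arctan2(q[1],q[0])-r.x[2])%(2*np.pi)-np.pi).round(3))
    return r.x
E
python3 - <<'E'
from h import *
s=manip.observe(); wfit(cv2.imread("pics/w1.png")[:,:,::-1].copy(),s)
print("button",wat(183,219,.07,s))
E
python3 -m pendant '[-2,-2,40,0,0,-2,-2,70,0,0,-2,-2,79,0,0,-2,-2,79,0,0,-2,-2,79,0,0]'; python3 - <<'E'
from h import *
s=manip.observe(); im=manip.get_image("wrist"); cv2.imwrite("pics/w2.png",im[:,:,::-1]);wfit(im,s)
p,a=pushpose(.06,.038);print(s["contact_force"],need([*p,.076],a,s))
E
```

```text
wrist fit ['red', 'green', 'blue', 'yellow'] [ 0.5791  0.1213 -0.3883] [-0.1 -0.   0.1 -0.   0.1  0.  -0.1  0. ]
 orange (471, [325.66, 224.11]) r 0.0385 ang 0.058
 orange (77, [224.86, 186.32]) r 0.0979 ang 0.882
button [0.50771299 0.03218482 0.07      ]
t: 2.62
position: [0.5297, 0.0977, 0.0767]
orientation: [0.513, 3.098, 0.0]
contact_force: [0.6, 0.7, -0.1]
grip_width: -0.0001
wrist fit ['red', 'green', 'blue', 'yellow'] [ 0.5757  0.1198 -0.4198] [-0.  -1.6 -0.3 -0.2 -1.  -0.1  1.3  1.9]
 orange (1079, [350.87, 273.24]) r 0.037 ang 0.043
 orange (161, [205.39, 217.24]) r 0.0954 ang 0.89
[ 0.58024264  0.73103628 -0.07879798] (array([ 0.5, -0.3,  0.7]), np.float64(2.814), np.float64(0.0010543057465652872))
```

View pics/w2.png

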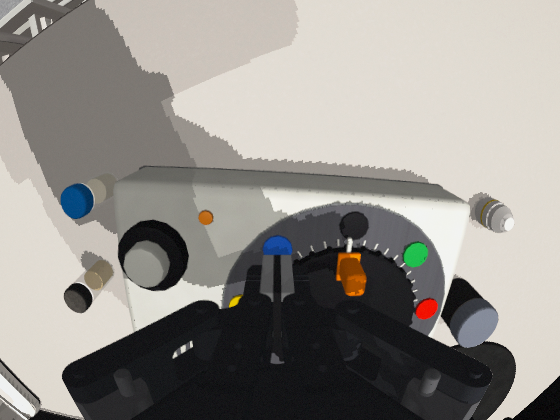

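```bash
python3 -m pendant '[0,4,0,0,0,0,8,0,0,0,0,12,0,0,0,0,15,0,0,0,0,18,0,0,0,0,18,0,0,0]'; python3 - <<'E'
from h import *
s=manip.observe(); im=manip.get_image("wrist"); cv2.imwrite("pics/w3.png",im[:,:,::-1]);wfit(im,s)
p,a=pushpose(.06,.020);print(s["contact_force"],need([*p,.076],a,s))
E
```

```text
t: 3.17
position: [0.5353, 0.1148, 0.0754]
orientation: [0.513, 3.099, 0.0]
contact_force: [-0.5, 0.1, 0.7]
grip_width: -0.0003
wrist fit ['red', 'green', 'blue', 'yellow'] [ 0.5766  0.1215 -0.4073] [ 0.3  0.1 -0.1  1.3 -1.6  1.4  1.4 -2.8]
 orange (928, [317.12, 274.89]) r 0.0377 ang 0.064
 orange (160, [172.0, 218.5]) r 0.0956 ang 0.875
[-0.46358053  0.11099341  0.72504332] (array([ 0.2, -0.3, -0.6]), np.float64(2.813), np.float64(0.0007221522538887193))
```

View pics/w3.png

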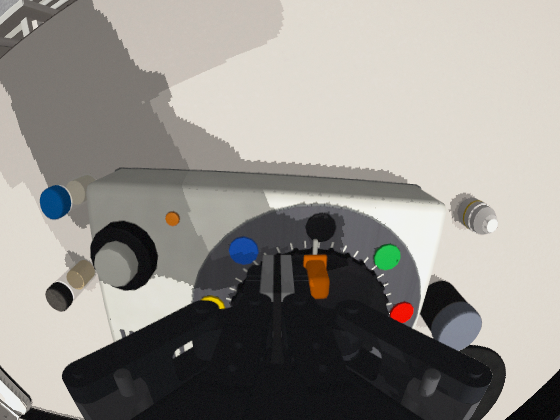

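The fingers are 7–8 mm short of the tab and nothing has moved yet. I'll work out the arc.

```bash
python3 - <<'E'
from h import *
for th in np.linspace(.06,-.60,9):
    p,a=pushpose(th,.015); d,_,sp=need([*p,.0755],a); print(th.round(2),d,round(sp,3))
E
```

```text
0.06 [ 0.1  5.  -0.2] 0.001
-0.02 [ 1.2  8.2 -0.2] 0.083
-0.1 [ 2.1 11.5 -0.2] 0.166
-0.19 [ 2.6 14.8 -0.2] 0.248
-0.27 [ 2.9 18.2 -0.2] 0.331
-0.35 [ 2.9 21.5 -0.2] 0.413
-0.43 [ 2.7 24.9 -0.2] 0.496
-0.52 [ 2.1 28.2 -0.2] 0.578
-0.6 [ 1.3 31.5 -0.2] 0.661
```

```bash
python3 -m pendant '[0,3,0,0,0,0,5,0,0,0,1.2,8.2,0,0.083,0,2.1,11.5,0,0.166,0,2.6,14.8,0,0.248,0,2.9,18.2,0,0.331,0,2.9,21.5,0,0.413,0,2.7,24.9,0,0.496,0,2.1,28.2,0,0.578,0,1.3,31.5,0,0.661,0,1.3,31.5,0,0.661,0]'; python3 - <<'E'
from h import *
s=manip.observe(); im=manip.get_image("wrist"); cv2.imwrite("pics/w4.png",im[:,:,::-1]);wfit(im,s)
p,a=pushpose(-.6,.015);print(s["contact_force"],need([*p,.0755],a,s))
E
```

```text
t: 4.13
position: [0.5435, 0.1448, 0.0751]
orientation: [-1.496, -2.761, 0.001]
contact_force: [-1.7, 0.2, 1.0]
grip_width: 0.0002
wrist fit ['red', 'green', 'blue'] [ 0.5767  0.1218 -0.4148] [ 0.5  0.2  0.2  1.2 -0.7 -1.3]
 orange (862, [316.41, 275.34]) r 0.0384 ang -0.678
 orange (15, [150.4, 309.2]) r 0.0858 ang 0.82
[-1.72576217  0.23759758  1.02545289] (array([-0.3,  0.3, -0.4]), np.float64(2.148), np.float64(-0.00420880953956404))
```

View pics/w4.png

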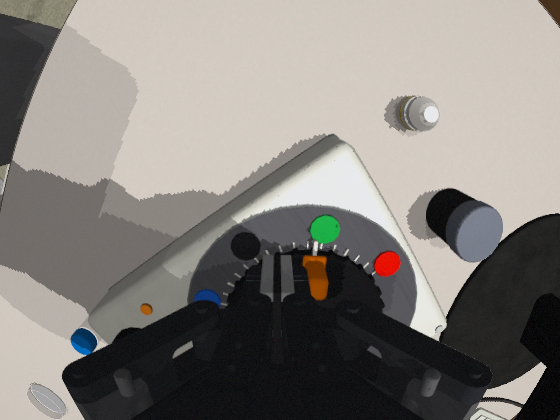

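```bash
cat >> h.py <<'E'
def rel(im,s,c0,roi=(280,190,370,330),nib=None):
    b=blobs(im,roi); g=wat(*b["green"][0][1],.063,s)[:2]; o=b["orange"][0]
    ang=lambda p:np.arctan2(*(p-c0)[::-1])
    print("green r",np.hypot(*(g-c0)).round(4),"dial",(ang(g)-np.pi-YAW).round(3),"px",b["green"][0],"orange",o)
    t=wat(*o[1],.0795,s)[:2]; print("tab minus green",(ang(t)-ang(g)).round(3),"r",np.hypot(*(t-c0)).round(4))
    if nib is not None:
        n=wat(*nib,.0695,s)[:2]; print("nib minus green",(ang(n)-ang(g)).round(3),"r",np.hypot(*(n-c0)).round(4))
E
python3 - <<'E'
from h import *
s=manip.observe(); im=cv2.imread("pics/w4.png")[:,:,::-1].copy()
cv2.imwrite("pics/w4c.png",cv2.resize(im[200:320,240:400,::-1],None,fx=5,fy=5,interpolation=cv2.INTER_CUBIC))
for c in ([.5767,.1218],[.5785,.1212]): rel(im,s,np.array(c),nib=(316,247))
t=manip.get_image("top"); cv2.imwrite("pics/t4.png",t[:,:,::-1]); b=blobs(t,(180,195,245,262)); print(b)
E
```

```text
green r 0.0569 dial -0.762 px (670, [324.55, 228.75]) orange (862, [316.41, 275.34])
tab minus green 0.059 r 0.0383
nib minus green 0.074 r 0.049
green r 0.0582 dial -0.738 px (670, [324.55, 228.75]) orange (862, [316.41, 275.34])
tab minus green 0.068 r 0.0397
nib minus green 0.076 r 0.0504
{'red': [(13, [185.54, 218.46]), (8, [186.62, 237.62])], 'orange': [(7, [223.0, 257.71])], 'yellow': [(33, [224.09, 235.7])], 'green': [], 'blue': [(30, [212.0, 246.5])]}
```

View pics/w4c.png

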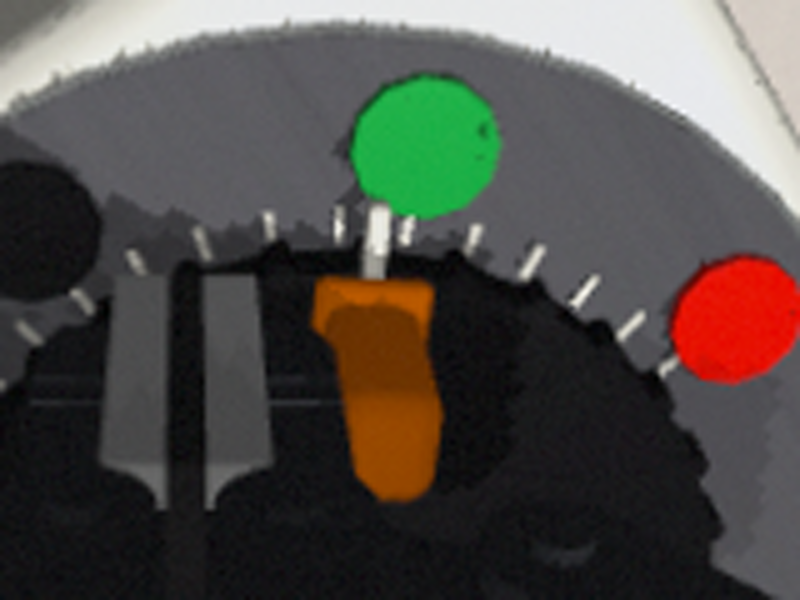

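The close-up shows the white nib at (316,247) and the green centre at (324.6,228.8), so about 0.075 rad is left to turn.

```bash
python3 - <<'E'
from h import *
p0,a0=pushpose(-.6,.015)
for th in (-.64,-.675):
    p,a=pushpose(th,.015); d=p-p0; x=np.array([np.cos(a0),np.sin(a0)]); y=np.array([np.sin(a0),-np.cos(a0)]); print(d@x*1e3,d@y*1e3,a0-a)
E
python3 -m pendant '[-0.3,0.8,0,0.02,0,-0.6,1.5,0,0.04,0,-0.7,2.2,0,0.06,0,-1.2,2.8,0,0.075,0,-1.2,2.8,0,0.075,0,-1.2,2.8,0,0.075,0]'; python3 - <<'E'
from h import *
s=manip.observe(); im=manip.get_image("wrist"); cv2.imwrite("pics/w5.png",im[:,:,::-1])
cv2.imwrite("pics/w5c.png",cv2.resize(im[200:320,240:400,::-1],None,fx=5,fy=5,interpolation=cv2.INTER_CUBIC))
for c in ([.5767,.1218],[.5785,.1212]): rel(im,s,np.array(c))
E
```

```text
0.5694440659166301 1.531593099177493 0.040000000000000036
1.0171206973549376 2.8894966046812036 0.07499999999999973
t: 4.73
position: [0.5469, 0.1449, 0.0752]
orientation: [-1.594, -2.707, 0.0]
contact_force: [-3.3, 0.3, -1.4]
grip_width: -0.0
green r 0.057 dial -0.764 px (684, [316.61, 222.67]) orange (926, [316.03, 270.64])
tab minus green -0.01 r 0.0382
green r 0.0583 dial -0.74 px (684, [316.61, 222.67]) orange (926, [316.03, 270.64])
tab minus green 0.002 r 0.0395
```

View pics/w5c.png

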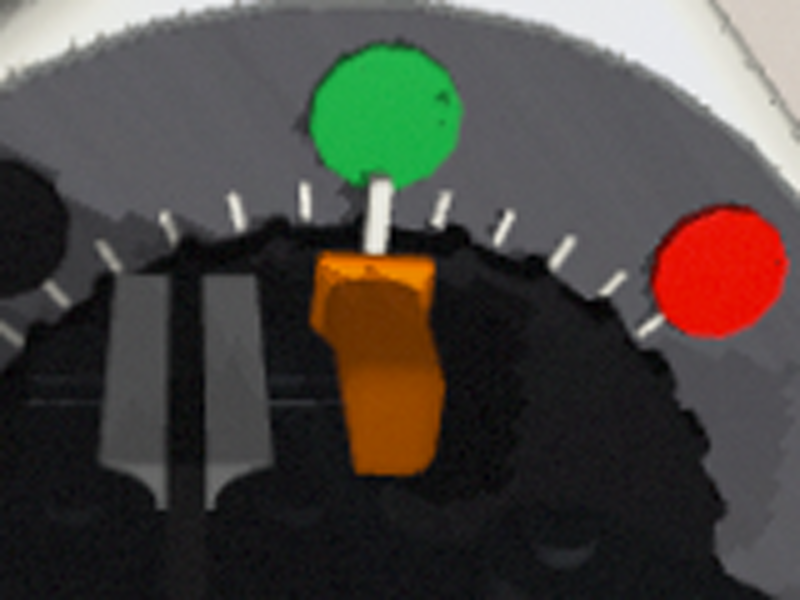

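The tab now points at green. My x sign was reversed in that call, so the fingers slid about 2 mm inward along the tab, which is harmless. Next I back off along −y, rise, and look again unobstructed.

```bash
python3 -m pendant '[0,-3,0,0,0,0,-9,0,0,0,0,-15,0,0,0,0,-15,-35,0,0,0,-15,-70,0,0,0,-15,-70,0,0,0,-15,-70,0,0]'; python3 - <<'E'
from h import *
s=manip.observe(); im=manip.get_image("wrist"); cv2.imwrite("pics/w6.png",im[:,:,::-1])
cv2.imwrite("pics/w6c.png",cv2.resize(im[150:300,220:420,::-1],None,fx=4,fy=4,interpolation=cv2.INTER_CUBIC))
c=wfit(im,s); rel(im,s,c[:2],roi=(150,130,440,330))
E
```

```text
t: 5.37
position: [0.5353, 0.1375, 0.1475]
orientation: [1.593, 2.703, 0.004]
contact_force: [-1.0, 0.9, 0.2]
grip_width: -0.0001
wrist fit ['red', 'green', 'blue'] [ 0.5779  0.1212 -0.3895] [ 0.   0.2  0.1 -0.  -0.1 -0.1]
 orange (510, [322.52, 219.88]) r 0.0386 ang -0.736
 orange (64, [192.47, 262.31]) r 0.0921 ang 0.841
green r 0.0581 dial -0.749 px (344, [323.07, 186.97]) orange (510, [322.52, 219.88])
tab minus green 0.013 r 0.0386
```

View pics/w6.png

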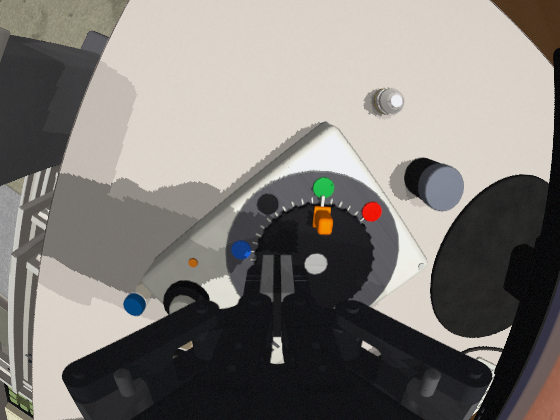

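View pics/w6c.png

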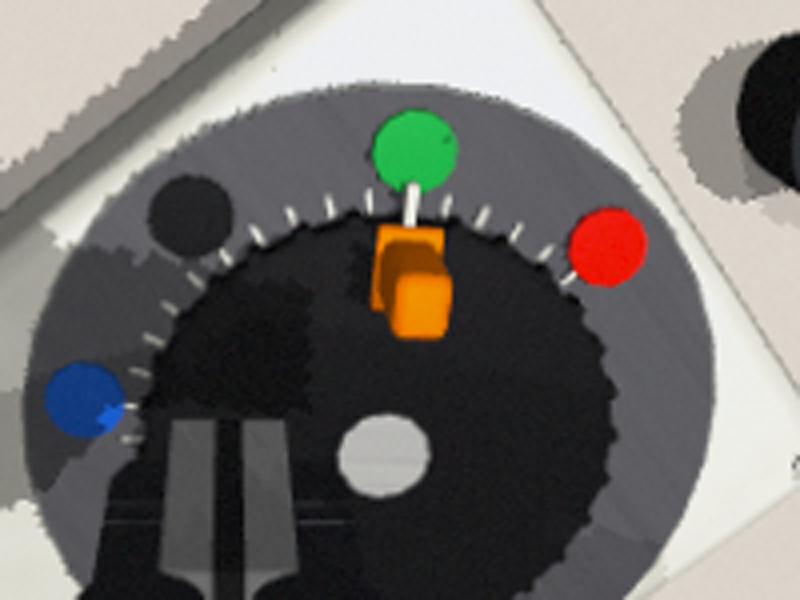

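The dial checks out: tab minus green is about 0.01 rad and fit residuals are under 0.3 mm. Now the lamp button, which I'll locate by triangulation from a better viewpoint.

```bash
python3 - <<'E'
from h import *
print(need([.53,.085,.16],2.9))
E
```

```text
(array([-43.9, -29. , -14.1]), np.float64(2.077), np.float64(-0.8233719713961638))
```

```bash
python3 -m pendant '[-22,-15,-14,-0.125,0,-44,-29,-14,-0.25,0,-44,-29,-14,-0.375,0,-44,-29,-14,-0.5,0,-44,-29,-14,-0.625,0,-44,-29,-14,-0.75,0,-44,-29,-14,-0.823,0,-44,-29,-14,-0.823,0,-44,-29,-14,-0.823,0]'; python3 - <<'E'
from h import *
s=manip.observe(); im=manip.get_image("wrist"); cv2.imwrite("pics/w7.png",im[:,:,::-1])
cv2.imwrite("pics/w7c.png",cv2.resize(im[150:300,130:330,::-1],None,fx=4,fy=4,interpolation=cv2.INTER_CUBIC))
t=manip.get_image("top"); cv2.imwrite("pics/t7.png",cv2.resize(t[170:300,130:300,::-1],None,fx=4.4,fy=4.4,interpolation=cv2.INTER_CUBIC))
for c in("wrist","top"):
    for r in manip.place_of(c,"lamp_button_top")[:2]: print(c,r["score"],r["location"][1]*560,r["location"][0]*420)
E
```

```text
t: 6.17
position: [0.529, 0.085, 0.1582]
orientation: [-0.383, -3.116, 0.001]
contact_force: [0.2, -0.2, 0.3]
grip_width: 0.0004
wrist 0.86 196.728 208.488
top 0.45 238.28 255.402
```

View pics/w7c.png

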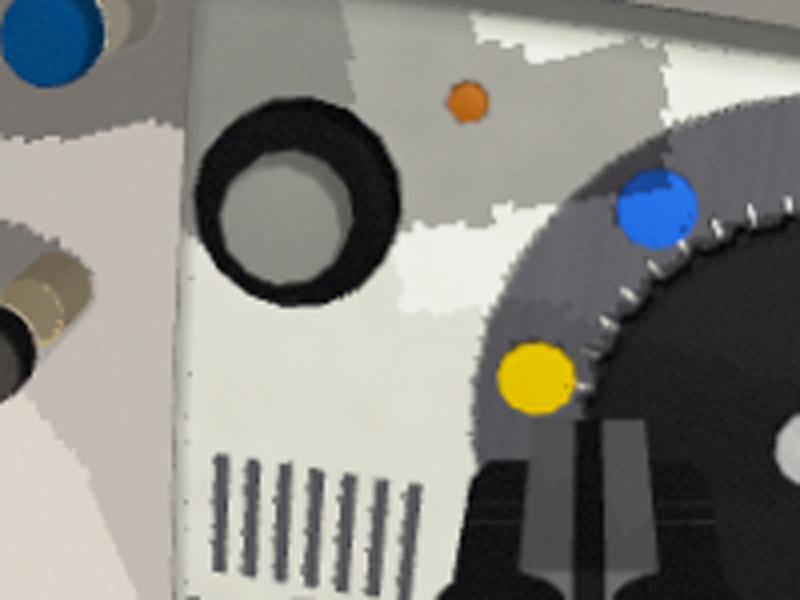

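View pics/t7.png

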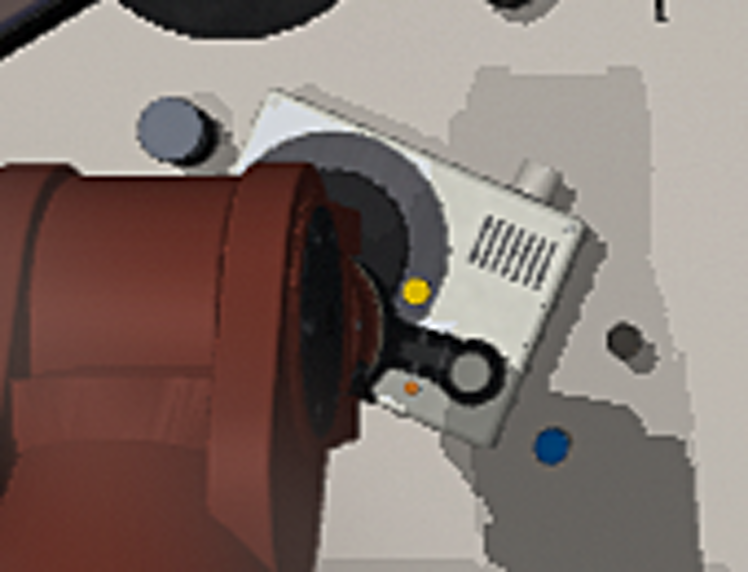

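```bash
python3 - <<'E'
from h import *
s=manip.observe()
for z in(.06,.062,.064): print("ring",z,wat(204.5,200.3,z,s)[:2].round(4),"top cam",at("top",130+472/4.4,170+372/4.4,z)[:2].round(4))
for z in(.066,.07,.074,.078,.082): print("cap",z,wat(200.2,205,z,s)[:2].round(4),"net",wat(196.7,208.5,z,s)[:2].round(4))
# diameters
print("cap diam",np.linalg.norm(wat(130+218/4,205,.074,s)-wat(130+342/4,205,.074,s)),"ring",np.linalg.norm(wat(130+196/4,200,.062,s)-wat(130+400/4,200,.062,s)))
E
```

```text
ring 0.06 [0.5074 0.0326] top cam [0.504  0.0332]
ring 0.062 [0.5069 0.0332] top cam [0.5041 0.033 ]
ring 0.064 [0.5065 0.0338] top cam [0.5041 0.0328]
cap 0.066 [0.5088 0.0299] net [0.5108 0.0263]
cap 0.07 [0.5079 0.0312] net [0.5098 0.0277]
cap 0.074 [0.5069 0.0325] net [0.5089 0.029 ]
cap 0.078 [0.506  0.0337] net [0.5079 0.0303]
cap 0.082 [0.505 0.035] net [0.5069 0.0316]
cap diam 0.024049539552068854 ring 0.041239833349550885
```

Ring and cap agree on a centre of about (0.506, 0.033) with the cap top at about 0.075. The cap measures 24 mm across, as given. I'll move above it and come down.

```bash
python3 - <<'E'
from h import *
print(need([.506,.033,.087],2.9))
E
```

```text
(array([ 10.3, -56.2,  72. ]), np.float64(2.898), np.float64(-0.001734208303187934))
```

```bash
python3 -m pendant '[5,-28,0,0,0,10,-56,0,0,0,10,-56,30,0,0,10,-56,60,0,0,10,-56,70,0,0,10,-56,70,0,0,10,-56,70,0,0]'; python3 - <<'E'
from h import *
s=manip.observe(); im=manip.get_image("wrist"); cv2.imwrite("pics/w8.png",im[:,:,::-1])
cv2.imwrite("pics/w8c.png",cv2.resize(im[190:340,180:380,::-1],None,fx=4,fy=4,interpolation=cv2.INTER_CUBIC))
print(need([.506,.033,.076],2.9,s),s["contact_force"])
E
```

```text
t: 6.95
position: [0.5066, 0.0333, 0.0896]
orientation: [-0.379, -3.118, 0.0]
contact_force: [0.2, -0.1, 0.8]
grip_width: 0.0002
(array([ 0.5, -0.5, 13.6]), np.float64(2.9), np.float64(-0.00030999753249805195)) [ 0.16592432 -0.11976     0.76076776]
```

View pics/w8c.png

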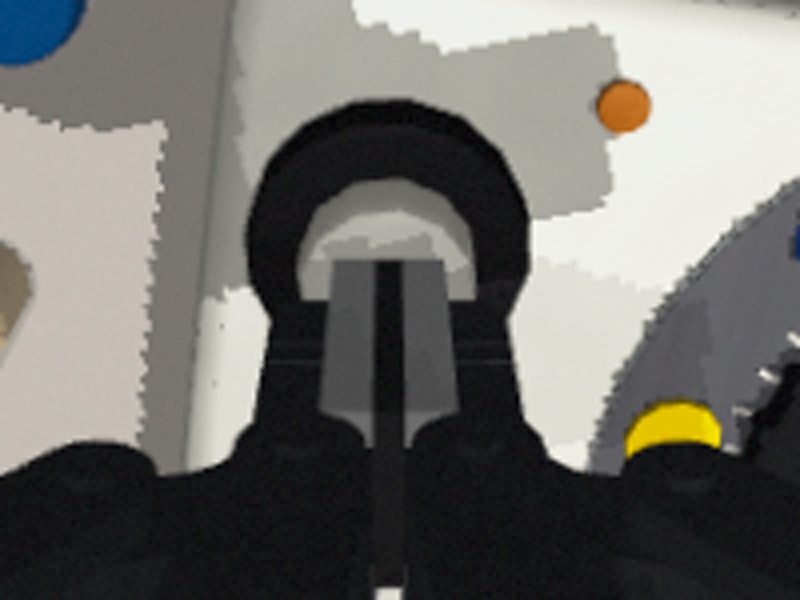

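The fingertips at crop (388,260) are centred on the cap, which is centred at x≈388. I'll press in small steps and watch the force.

```bash
python3 -m pendant '[0,0,4,0,0,0,0,8,0,0,0,0,11,0,0,0,0,11,0,0,0,0,11,0,0]'; python3 -m pendant '[0,0,1.5,0,0,0,0,3,0,0,0,0,3,0,0,0,0,3,0,0]';python3 -m pendant '[0,0,1.5,0,0,0,0,3,0,0,0,0,3,0,0,0,0,3,0,0]'
```

```text
t: 7.42
position: [0.5073, 0.0332, 0.0786]
orientation: [0.379, 3.117, 0.0]
contact_force: [1.5, 1.1, 3.1]
grip_width: 0.0002
t: 7.75
position: [0.5073, 0.0332, 0.076]
orientation: [0.379, 3.117, 0.0]
contact_force: [1.3, 1.9, 10.4]
grip_width: 0.0001
t: 8.08
position: [0.5075, 0.0332, 0.0752]
orientation: [0.378, 3.116, 0.0]
contact_force: [-9.5, 1.4, 42.3]
grip_width: -0.0002
```

The force rose through the spring range (3 N at 78.6 mm) to a hard stop near 75.5 mm, and the last step reached 42 N at the fingertips. I'll take one picture, then release.

```bash
python3 - <<'E'
from h import *
s=manip.observe(); im=manip.get_image("wrist"); cv2.imwrite("pics/w9.png",im[:,:,::-1])
cv2.imwrite("pics/w9c.png",cv2.resize(im[190:340,180:380,::-1],None,fx=4,fy=4,interpolation=cv2.INTER_CUBIC))
E
python3 -m pendant '[0,0,-2,0,0,0,0,-4,0,0,0,0,-4,0,0]'; python3 -m pendant '[0,0,-10,0,0,0,0,-40,0,0,0,0,-70,0,0,0,0,-70,0,0,0,0,-70,0,0]'
```

```text
t: 8.38
position: [0.5073, 0.0332, 0.0769]
orientation: [0.379, 3.117, 0.0]
contact_force: [2.1, 1.2, 2.9]
grip_width: -0.0
t: 8.8
position: [0.5072, 0.033, 0.1475]
orientation: [0.379, 3.117, -0.0]
contact_force: [-1.0, -0.0, -0.8]
grip_width: -0.0
```

View pics/w9c.png

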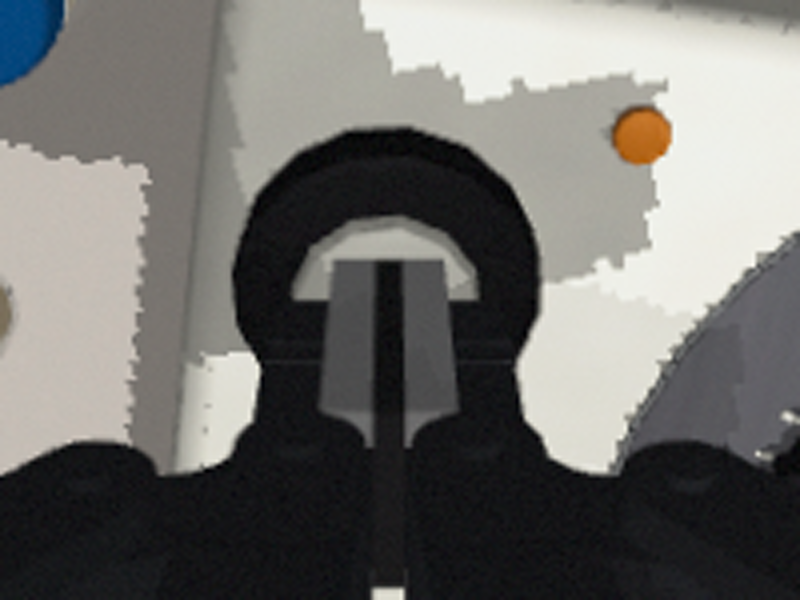

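The cap is visibly sunk, with only a thin sliver of its side still showing, so it bottomed. Next I move clear for the final check from the top camera.

```bash
python3 - <<'E'
from h import *
print(need([.40,.10,.22]))
E
python3 -m pendant '[40,0,-40,0,0,80,40,-70,0,0,110,40,-70,0,0,110,40,-70,0,0,110,40,-70,0,0,110,40,-70,0,0]'; python3 - <<'E'
from h import *
s=manip.observe(); im=manip.get_image("wrist"); cv2.imwrite("pics/w10.png",im[:,:,::-1])
c=wfit(im,s)
for n in("scene","top"): t=manip.get_image(n); cv2.imwrite(f"pics/{n}10.png",t[:,:,::-1])
t=cv2.imread("pics/top10.png"); cv2.imwrite("pics/t10.png",cv2.resize(t[170:300,130:300],None,fx=4.4,fy=4.4,interpolation=cv2.INTER_CUBIC))
b=blobs(t[:,:,::-1].copy(),(180,195,245,262)); print(b)
q=cv2.imread("pics/scene10.png"); cv2.imwrite("pics/s10.png",cv2.resize(q[190:340,160:360],None,fx=4,fy=4))
E
```

```text
(array([120. ,  39.4, -72.7]), np.float64(2.9), None)
t: 9.3
position: [0.4084, 0.0986, 0.2157]
orientation: [-0.377, -3.118, 0.001]
contact_force: [0.1, -0.8, 0.5]
grip_width: 0.0001
wrist fit ['green', 'blue'] [ 0.541   0.0634 -0.5023] [-30.3 -55.2  30.3  55.2]
{'red': [(32, [184.0, 218.34])], 'orange': [(32, [190.75, 231.28]), (7, [223.0, 257.71])], 'yellow': [(32, [224.19, 235.72])], 'green': [(28, [184.21, 234.5])], 'blue': [(29, [211.9, 246.48])]}
```

View pics/w10.png

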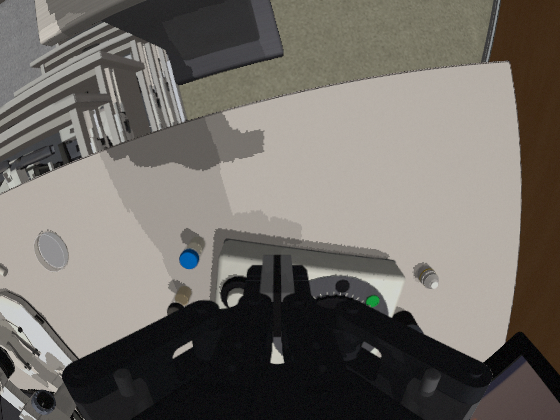

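View pics/s10.png

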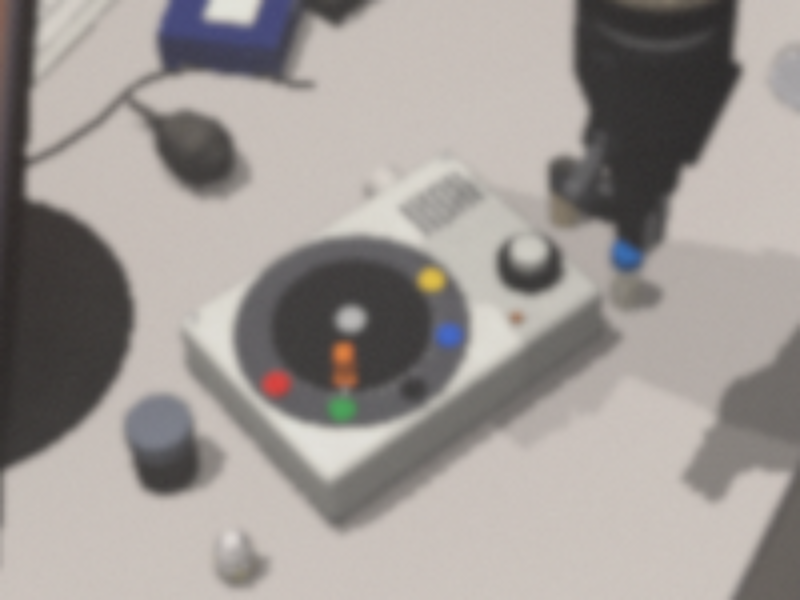

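View pics/t10.png

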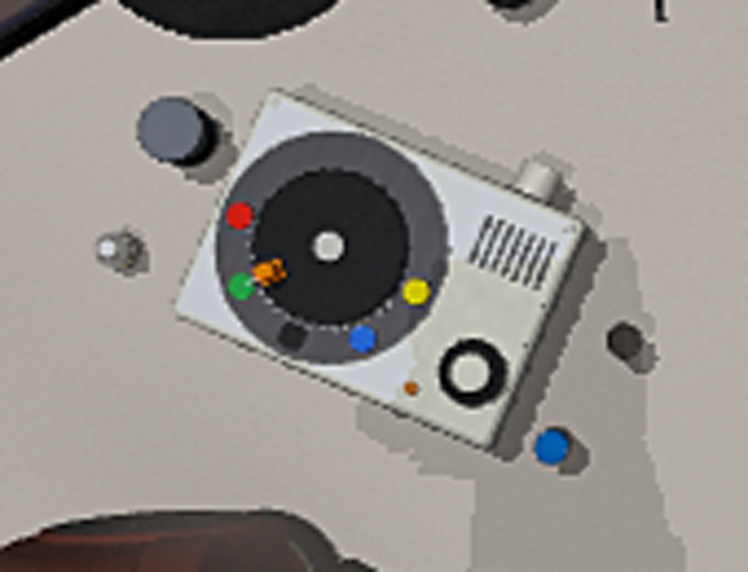

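```bash
python3 - <<'E'
from h import *
for z in(.0795,.083):
    q=at("top",190.75,231.28,z)[:2]-np.array([.5784,.1203]); print(np.hypot(*q),np.arctan2(q[1],q[0])-np.pi+.3902)
b=blobs(cv2.imread("pics/scene10.png")[:,:,::-1].copy(),(200,225,305,310))
q=at("scene",*b["orange"][0][1],.0795)[:2]-np.array([.5764,.1221]); print("scene",b["orange"][0],np.hypot(*q),np.arctan2(q[1],q[0])-np.pi+.3875)
E
```

```text
0.03664009143764104 -0.729143095429242
0.03606453358707601 -0.7181557854215025
scene (57, [245.63, 280.39]) 0.03807279359383509 -0.7366017714203992
```

Three cameras give −0.73 to −0.74 rad against the −0.75 target, under 1.2 mm off at the mark. The button is up and the loose things are unmoved. Handing in.

```bash
python3 - <<'E'
from h import *
s=manip.observe(); print(s["t"],s["contact_force"]); print(manip.sign_off())
E
```

```text
9.45 [ 0.73083741 -0.19455015 -0.067268  ]
the job is handed in; nothing more can be done
None
```

The dial is set to green and the lamp button has been pressed and released, in that order. I handed the job in at 9.45 s of the 51 s allowed. I pushed the tab clockwise with closed fingertips, backed off and checked it. Then I pressed the button down to its stop and moved the arm clear.

**Dial:** the last readings put the tab at −0.729 (top), −0.737 (scene) and −0.736 rad (wrist, taken before the press), against −0.75 for green. That is about 0.01–0.02 rad short, or roughly 1 mm at the mark. In the final pictures the nib points at the green disc.

**Button:** the force rose through the spring range and then hit a hard stop, and the picture showed the cap sunk. It appears up again in the last scene view.

**Surroundings:** the vials, can and objective stand where they were in the before and after pictures. I did not compare the dish, pen and blower closely, but the arm did not go near them.

**What disagreed or went wrong:**
- The detector put the green mark in the wrong place at low confidence, so I used colour instead.
- The button top turned out about 5 mm higher than I had triangulated. My last press step therefore reached 42 N at the fingertips at the stop, more than needed. The 40 N limit is stated for the arm and gripper body, and the 120 N wrist limit was not approached.
- In one small push I had the radial sign reversed, so the fingers slid about 2 mm along the tab without harm.
- The very last wrist-camera fit was invalid because the gripper hid most of the marks, so I ignored it.

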